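# Dose soap, then open the safety-capped cleaner

## Task

Get a bowl of cleaning mix started: first press the pump of the hand soap standing on the worktop all the way down to its stop so that it squirts into the bowl under its spout. Then open the white cleaner bottle: push its red safety cap down hard, keep it pushed while you turn it anticlockwise until it is free, and lift it off. Finish still gripping the cap, holding it still and level about 10 cm straight above the mouth of the bottle; do not put it down, keep both bottles standing where they are and leave the bowl and everything else alone.

Things in the scene. Friction and masses are not known exactly. Their poses are not given: they have to be found in the camera images.
- soap_pump (a joint): pump head of the yellow hand-soap bottle: 0 = up, 0.012 m = pressed fully down to its stop; springs back up when released. It needs about 1 N to start and 9 N at the stop
- pump_top (a point): centre of the flat top of the white pump head, 212 mm above the worktop when up; the top that can be pressed measures 20 mm (x) by 32 mm (y). Rides with the head. The point's own x axis points away from the spout. The loose yellow bottle (0.36 kg, body 50 x 94 mm, 158 mm high) stands below it
- spout (a point): tip of the spout of the soap bottle, 42 mm from the pump head's centre (towards the point's own -x), 190 mm above the worktop; fixed to the bottle, does not move with the head
- soap: yellow hand-soap pump bottle, 72 x 95 x 212 mm, loose; origin at the worktop under the bottle, 9 mm on the spout's side of the pump head; z up. Mind the arm's elbow: a wall corner stands on the robot's left, from 0.24 m ahead of its base and 0.165 m to the left of it outwards
- bowl_rim (a point): centre of the rim of the loose white bowl under the spout (114 mm across, 47 mm high)
- bowl: the same bowl; origin at the centre of its underside
- cleaner: white round cleaner bottle with a green band with a yellow stripe, 84 mm diameter, straight up to 145 mm, sloping shoulder up to 190 mm, 230 mm high with its cap, 0.9 kg, loose, standing on the worktop; origin at the centre of its underside, z up
- mouth (a point): centre of the mouth of the cleaner bottle's neck, 219 mm above its underside; fixed to the bottle, same axes as cleaner
- cap_center (a point): centre (on the axis, half-way up) of the red ribbed round push-and-turn cap, 47 mm diameter, 28 mm high, 50 g; z up. Locked, it lies 3 mm below mouth, x parallel to the bottle's x, the cap's underside 202 mm and its top 230 mm above the worktop. A spring holds it up (5 N at rest, 10 N at the bottom); pushed down it meets a hard stop after 6 mm
- oil: dark green oil bottle, 59 mm wide, 282 mm high, bystander at the back; origin under its centre
- tomato_tin: tall tin, 75 mm diameter, 110 mm high, bystander at the back; origin under its centre
- mug: dark mug, 80 x 115 x 101 mm, bystander at the back; origin under its middle
- lemon: yellow lemon, 78 x 55 x 56 mm, bystander at the back left; origin under its middle
- cap: the same cap; origin 14 mm below cap_center. Pushed down 4 mm or more it can be turned anticlockwise (from above), and lifts off anywhere between 35 and 85 degrees from locked (aim for 60; stop at 87). It cannot turn clockwise. Not pushed, it stays locked: twisting or lifting moves the bottle. Once free it rises 3 mm by itself and lifts straight off
There are look-alikes about, which are no part of the job. There is more than one size of the soap; the one meant has the size given above.

How it is judged (in metres and radians):
On the way, in this order (a step that is already met when the one before it is completed fails the run):
1. the soap pump is pressed down to its stop with the spout over the bowl (value of joint soap_pump above 0.0108 m and horizontal distance between spout and bowl_rim below 0.052 m), for 0.1 s.
2. the safety cap is pushed down at least 3.5 mm on the neck (horizontal distance between cap_center and mouth below 0.006 m and z of cap_center in the frame of mouth below -0.0065 m), for 0.1 s.
3. the cap is turned by more than 29 degrees while still on the neck (horizontal distance between cap_center and mouth below 0.006 m and z of cap_center in the frame of mouth below 0.006 m and angle between the x axis of cap_center and the x axis of mouth, either way round above 0.5 rad), for 0.05 s.
At the end, for the whole second after the job is handed in: The fingers grip the cap (over 1 N), its centre 50 to 160 mm above the bottle's mouth and within 40 mm of it sideways, tilted less than 20 degrees, still, and clear of the bottle; cleaner bottle and soap bottle stand upright on the worktop, at rest, within 50 mm of where they were (z of cap_center in the frame of mouth between 0.05 and 0.16 m and horizontal distance between cap_center and mouth below 0.04 m and angle between cap_center's own z axis and vertical below 0.35 rad and contact force between the fingers and cap above 1 N and contact force between cap and cleaner below 0.1 N and linear speed of cap below 0.03 m/s and angle between each of cleaner, soap's own z axis and vertical below 0.08 rad and linear speed of each of cleaner, soap below 0.02 m/s and height (world z) of each of cleaner, soap below 0.006 m and distance of each of cleaner, soap from where it was at the start of the episode below 0.05 m); the arm keeps its last pose, push and grip.
It fails at once if the cleaner or the soap bottle is tipped by more than 20 degrees or lifted off the worktop by more than 20 mm (angle between any of cleaner, soap's own z axis and vertical above 0.35 rad or height (world z) of any of cleaner, soap above 0.02 m).
It fails at once if the bowl or a bystander is moved by more than 30 mm (distance of any of bowl, oil, tomato_tin, mug, lemon from where it was at the start of the episode above 0.03 m).
It also fails if it takes over 45 s, if anything falls off the work surface, if the arm or the gripper's body presses on something with over 40 N, if the wrist force passes 120 N, or if a joint passes its speed limit or range.

## Robot

A 6-joint arm with a two-finger parallel gripper is mounted at the origin on a cart in front of the work surface, level with it; the furniture and walls round the work are solid. World frame = base frame: x ahead of the robot, y to its left, z up, the work surface at z = 0. Lengths are in mm, angles in rad, forces in N, time in s.
With the tool pointing down it reaches from about 325 to 775 mm from the base axis. Payload 5.5 kg.
Tool frame: the origin (TCP) lies at the very end of the fingers, on their centre line; the grasp point (between the pads) lies 19 mm behind it (bot.grip_depth is the distance from the TCP to the grasp point, in mm); z points along the fingers, y is the direction in which the jaws open and shut (so a half turn about z gives the same grasp; the last joint's range is limited). The gripper opens to 88 mm and grips with 3 to 60 N. Pads are 20 mm wide; open, the fingers measure 115 mm over their backs; the gripper's body (75 mm by 178 mm) begins 61 mm behind the grasp point.
Start: joints at [-1.177, 0.091, 1.231, -0, 1.82, -0.057], TCP at [261.413, -540.074, 222.631] pointing down, gripper open.
Joint ranges: [-2.87, 2.87], [-0.86, 2.18], [0.17, 2.46], [-1.51, 4.65], [0.06, 2.69], [-2.65, 2.65]. Speed limits (rad/s): [2.57, 2.57, 3.01, 3.14, 3.14, 3.14].

## Interface

Orientations are given as a unit quaternion [x, y, z, w].
In Python, from station import observe, cams, bot gives the robot as it stands.
- The arm moves only by the tool servo_tool, never from a script. Its argument "steps" is a list of rows, each an object with "turn": the turn, a rotation vector about the world's x, y, z in rad, a list of three; "travel": the shift along the world's x, y, z in cm, a list of three; "gripper": the gripper's target within -1 to 1 (fully open at 1, half-way at 0, shut at -1). In form: [{"turn": [ax, ay, az], "travel": [tx, ty, tz], "gripper": gripper}, ...]. A call has 1 to 8 rows; each row shifts and turns the pose as measured when the row begins; what a row does not reach is not made up. A row lasts 1/10 s, in which the tool goes at most 50 mm and 8.59 degrees, less where a joint would pass 70% of its speed; a pose out of reach is approached as far as the arm can. A call with a gripper value outside its range is refused whole. The fingers move at their own pace and stop on an object; "grip_force" is the grip in N (left out, the last holds). Time passes only in rows, so rows that do not move let the fingers close. It gives the time, the measured TCP pose, the force and the opening at its end, in the units of the state.
- observe(): the state, without advancing time (a new reading comes with each control period).
- cams.grab_frame(name): name is "scene" or "top" or "wrist"; returns the picture (400x640x3 uint8, red, green, blue); there is no depth.
- cams.camera_params(name): a dict with "camera_matrix" (3x3 intrinsics, pixels), "rvec" (rotation vector, rad) and "tvec" (3), from world to camera coordinates, as OpenCV has them. Camera axes: x right, y down, z forward; pixel columns grow to the right and rows downward; lengths in mm; the calibration is good to about 2 mm. A picture is of the moment at which its call begins: read the wrist's pose just before it. camera_params takes no time and is no camera call; for the wrist camera it gives the pose at the moment of the call.
- bot.sign_off(): hands the job in, once; it reports no verdict.
Trained networks look in the newest picture that a camera, given by its name, has taken for a name from the list of things; names that differ only in an ending like _2 or _b are one class to them, and where a whole thing is asked for, a point or a joint stands for the part that bears it (a point fixed in the world has none). Each returns a list of dicts, best first, with "score" (0 to 1); they miss things now and then, are a little off and sometimes report something else, mostly with a low value. They report only what shows in the picture. A call takes as long as a camera call. They do not tell look-alikes from the thing itself.
- cams.recognise(camera, target): "at" ([row, column] in pixels, amid what is visible of it).
The state is a dict: "clock": time; "joints": joint angles; "qd": joint speeds; "effort": joint torques, N m; "tool_pos": TCP position; "tool_rot": TCP orientation; "ft_force": force on the tool from outside, world axes, zero at the start; "wrist_torque": the same for the moment, N m; "finger_gap": opening from 0.0 (shut) to 1.0 (fully open).
Only numpy, scipy, OpenCV 4.12 (cv2) and the standard library are available. Lean on these libraries where they do the work, as an engineer would, in place of code of your own. Each camera call takes 0.05 s, during which the arm holds its last target.

## Working session

There is one attempt and no reset: what is moved stays moved. The work goes in short steps, Python scripts to look and compute and a tool call to move; the robot and the scene stay as the last step left them, time stands still between calls to the robot, and variables do not carry over. Pictures are saved under pics/ and viewed, and the job is handed in when it is done.

Besides the shell and the picture viewer there is one more tool, called after "Request:" as name([rows], argument=value, ...), one row to a line, values as JSON. servo_tool: Moves the arm, as the interface text tells. Its arguments: {"type":"object","properties":{"steps":{"type":"array","items":{"type":"object","properties":{"turn":{"type":"array","items":{"type":"number"}},"travel":{"type":"array","items":{"type":"number"}},"gripper":{"type":"number"}}}},"grip_force":{"type":"number"}},"required":["steps"]}

```bash
ls; mkdir -p pics; python3 - <<'E'
from station import observe,cams,bot
import cv2
for n in ["scene","top"]:
    im=cams.grab_frame(n); cv2.imwrite(f"pics/{n}0.png",im[:,:,::-1])
    for t in ["soap","pump_top","bowl","cleaner","cap"]:
        print(n,t,[(r['at'],round(r['score'],2)) for r in cams.recognise(n,t)][:4])
    print(cams.camera_params(n))
print(observe())
E
```

```text
pics
scene soap [([155.9, 306.8], 0.98), ([194.2, 284.1], 0.81)]
scene pump_top [([136.9, 312.4], 0.43)]
scene bowl [([204.0, 312.9], 0.96)]
scene cleaner [([258.2, 247.7], 0.77)]
scene cap [([232.9, 238.4], 0.81)]
{'camera_matrix': array([[415.12167138,   0.        , 325.22657852],
       [  0.        , 415.12167138, 204.35597005],
       [  0.        ,   0.        ,   1.        ]]), 'rvec': array([ 2.53074954,  0.4707106 , -0.12828567]), 'tvec': array([-537.03908021,  -67.70862201, 1255.29778047])}
top soap [([273.1, 222.8], 0.89), ([282.7, 303.0], 0.57), ([246.3, 290.7], 0.42)]
top pump_top [([274.3, 297.6], 0.79), ([266.1, 213.8], 0.51)]
top bowl [([240.5, 289.5], 0.78)]
top cleaner [([288.2, 398.9], 0.85)]
top cap [([286.5, 415.9], 0.83)]
{'camera_matrix': array([[485.46071994,   0.        , 322.36988851],
       [  0.        , 485.46071994, 201.50963343],
       [  0.        ,   0.        ,   1.        ]]), 'rvec': array([ 2.14253923, -2.11095084,  0.20525983]), 'tvec': array([  10.83356541,  602.93194333, 1026.96449869])}
{'clock': 0.6, 'joints': array([-1.17668875e+00,  9.10844528e-02,  1.23071824e+00, -2.68982644e-05,
        1.81979906e+00, -5.67113090e-02]), 'qd': array([-0.00150318, -0.00041232, -0.00028745,  0.00182785,  0.00184069,
        0.00160256]), 'effort': array([-9.38215235e-04, -4.45872009e+01, -4.06279707e+01,  6.97436091e-02,
        1.93430873e-02,  7.63754031e-06]), 'tool_pos': array([ 261.40837591, -540.06843335,  222.63021988]), 'tool_rot': array([ 9.74703417e-01,  2.23502234e-01, -1.36128994e-05, -2.29480122e-06]), 'ft_force': array([ 0.91782176,  0.32942161, -0.03114704]), 'wrist_torque': array([-0.04749546, -0.04603198,  0.00329308]), 'finger_gap': 1.0028556937729307}
```

View pics/scene0.png

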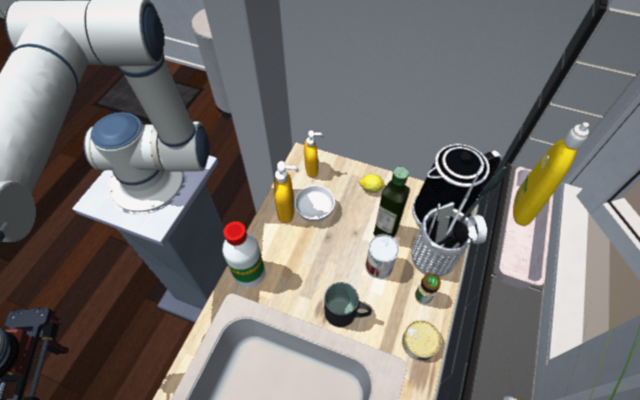

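View pics/top0.png

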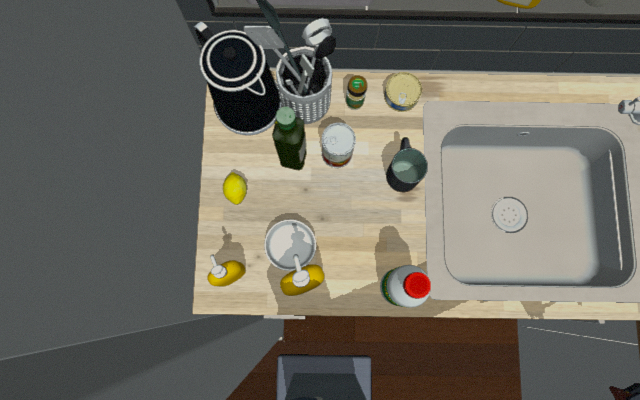

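Look-alikes for the soap are the bottle by the bowl (top ~[278,300], scene ~[194,284]) and a smaller one at top [273,222], scene [156,310]. I choose the first: it is larger and its spout is over the bowl. The only red cap is at top [286,416], scene [233,237]. Next I'll crop close and triangulate.

```bash
cat > h.py <<'E'
import numpy as np,cv2
from station import observe,cams,bot
def ray(n,rc):
    p=cams.camera_params(n); R=cv2.Rodrigues(p['rvec'])[0]; t=p['tvec'];K=p['camera_matrix']
    d=R.T@np.linalg.inv(K)@np.array([rc[1],rc[0],1.]); return -R.T@t,d
def atz(n,rc,z):
    c,d=ray(n,rc); return c+d*(z-c[2])/d[2]
def proj(n,P):
    p=cams.camera_params(n); q=cv2.projectPoints(np.array(P,float).reshape(-1,3),p['rvec'],p['tvec'],p['camera_matrix'],None)[0].reshape(-1,2); return q[:,::-1]
E
python3 - <<'E'
from h import *
a=cv2.imread("pics/top0.png")[200:320,200:440]; b=cv2.imread("pics/scene0.png")[110:300,210:350]
cv2.imwrite("pics/ct.png",cv2.resize(a[:, 50:240],None,fx=4,fy=4,interpolation=cv2.INTER_CUBIC)); cv2.imwrite("pics/cs.png",cv2.resize(b[:110],None,fx=5,fy=5,interpolation=cv2.INTER_CUBIC))
for n in["top","scene"]:
    im=cv2.imread(f"pics/{n}0.png").astype(int)
    m=((im[...,2]>140)&(im[...,1]<70)&(im[...,0]<70)).astype(np.uint8)
    k,l,s,c=cv2.connectedComponentsWithStats(m)
    for i in range(1,k):
        if s[i,4]>30: print(n,s[i],c[i][::-1],atz(n,c[i][::-1],225))
print(atz("top",(278,301),208),atz("top",(243,290),47))
E
```

```text
top [405 272  25  26 503] [284.72564612 417.37176938] [ 419.41625632 -154.54067513  225.        ]
scene [223 221  22  20 336] [230.54761905 233.83630952] [ 417.40574808 -153.22788244  225.        ]
[428.97344037  58.21236388 208.        ] [509.8682227   90.06825398  47.        ]
```

View pics/ct.png

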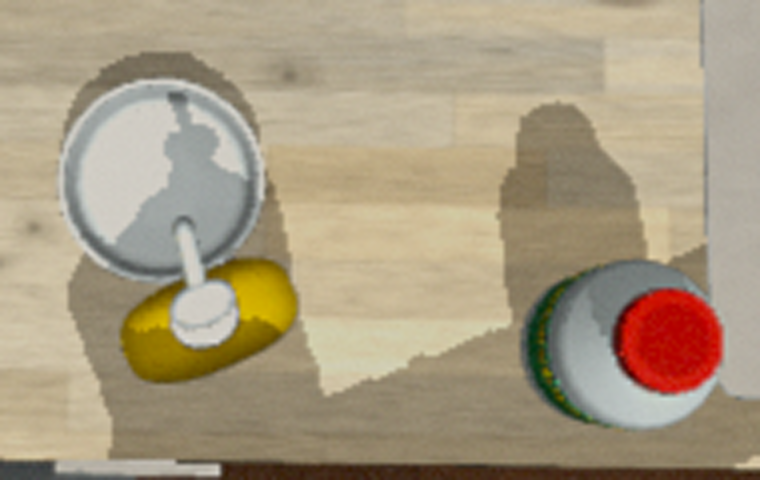

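View pics/cs.png

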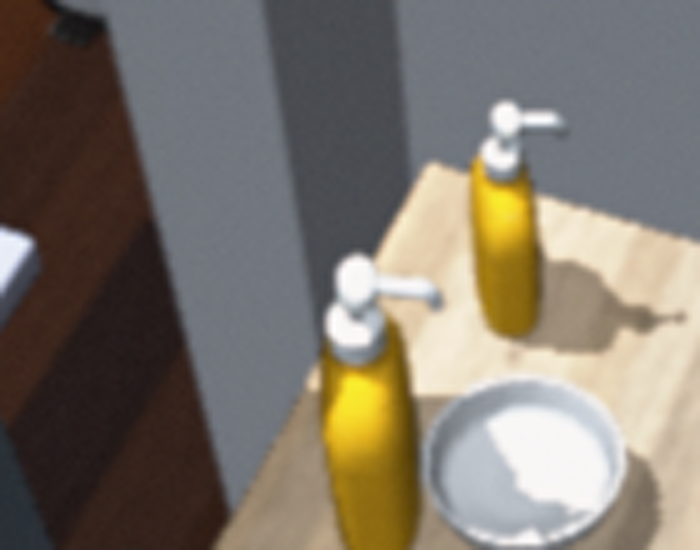

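The crops show the large soap, with its pump head at top [278,301] and spout tip at [255.5,295.7] over the bowl. The cleaner cap is at top [285,417].

```bash
python3 - <<'E'
from h import *
print("top head",atz("top",(277.5,301.2),211),"tip",atz("top",(256,295.8),190))
print("scene head",atz("scene",(163.5,281.5),211),"tip",atz("scene",(110+59.5,210+87),190))
print("bowl",atz("top",(200+180/4,250+162/4),47))
# fit: cap outline projection compare
for n in ["top","scene"]:
  print(n,"capproj",proj(n,[[418,-154,230],[418,-154,202]]), "head", proj(n,[[430,58,212],[470,70,190]]))
im=cams.grab_frame("wrist");cv2.imwrite("pics/w0.png",im[:,:,::-1])
E
```

```text
top head [429.80593595  57.75429288 211.        ] tip [470.86201453  69.71149552 190.        ]
scene head [432.3722937   64.90412624 211.        ] tip [468.2047946   76.12852262 190.        ]
bowl [505.45568605  88.84578778  47.        ]
top capproj [[285.46938943 417.64337751]
 [285.69288942 414.63446362]] head [[277.37514359 301.05051721]
 [256.4508218  295.6379143 ]]
scene capproj [[229.80159342 233.50627271]
 [235.93870825 235.73643297]] head [[165.02200082 279.44132743]
 [171.51316245 296.70183389]]
```

View pics/w0.png

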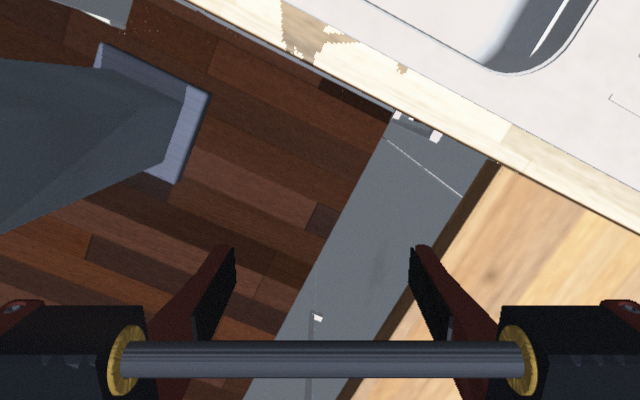

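Request:
servo_tool([
  {"turn": [0,0,0.14],"travel": [0,1,3],"gripper": -1},
  {"turn": [0,0,0.14],"travel": [0,2,3],"gripper": -1},
  {"turn": [0,0,0.14],"travel": [1,4,2],"gripper": -1},
  {"turn": [0,0,0.14],"travel": [1,4,2],"gripper": -1},
  {"turn": [0,0,0.14],"travel": [1,4.5,1],"gripper": -1},
  {"turn": [0,0,0.14],"travel": [1,4.5,1],"gripper": -1},
  {"turn": [0,0,0.14],"travel": [1,4.5,0],"gripper": -1},
  {"turn": [0,0,0.14],"travel": [1,4.5,0],"gripper": -1},
])

```text
clock: 1.45
tool_pos: [319.4, -243.2, 343.2]
tool_rot: [0.695, 0.719, -0.003, -0.001]
ft_force: [-0.2, -0.3, -0.7]
finger_gap: 0.311
```

Request:
servo_tool([
  {"turn": [0,0,0.05],"travel": [0.5,4.5,0],"gripper": -1},
  {"turn": [0,0,0.05],"travel": [0.5,4.5,0],"gripper": -1},
  {"turn": [0,0,0.05],"travel": [1,4.5,0],"gripper": -1},
  {"turn": [0,0,0],"travel": [1,4.5,0],"gripper": -1},
  {"turn": [0,0,0],"travel": [1,4,0],"gripper": -1},
  {"turn": [0,0,0],"travel": [1,3,0],"gripper": -1},
  {"turn": [0,0,0],"travel": [0,0,0],"gripper": -1},
])

```text
clock: 2.15
tool_pos: [368.1, 21.3, 345.7]
tool_rot: [0.633, 0.774, -0.0, 0.003]
ft_force: [-0.6, -0.4, -0.4]
finger_gap: 0.008
```

```bash
python3 - <<'E'
from h import *
s=observe();print(s['tool_pos'],s['tool_rot'],s['joints'],s['clock'])
im=cams.grab_frame("wrist");cv2.imwrite("pics/w1.png",im[:,:,::-1])
c,d=ray("wrist",(200,320));print(c,d)
print(proj("wrist",[[430,58,212],[470,70,190],s['tool_pos']]))
E
```

```text
[368.10435735  21.31119631 345.65488068] [ 6.32641227e-01  7.74438291e-01 -2.11675439e-04  3.21982743e-03] [-0.03046309 -0.45468771  1.48734506 -0.00494237  2.10407873 -0.23385584] 2.15
[350.44008286 102.07450466 507.34733472] [ 0.05779723 -0.2936415  -0.95424081]
[[161.71548801 402.87276621]
 [152.6288182  444.11661653]
 [260.52270199 323.20840263]]
```

View pics/w1.png

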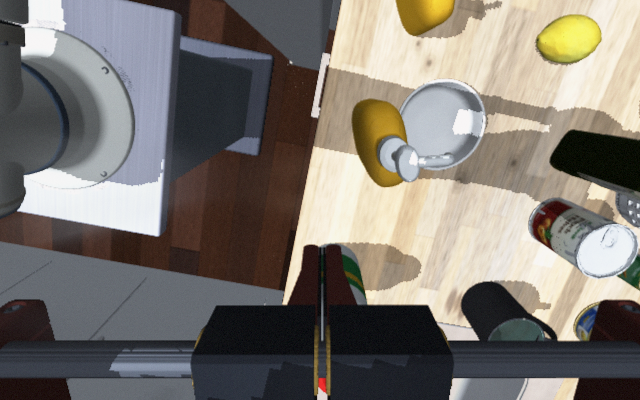

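```bash
python3 - <<'E'
from h import *
im=cv2.imread("pics/w1.png")
cv2.imwrite("pics/w1c.png",cv2.resize(im[120:200,350:470],None,fx=6,fy=6,interpolation=cv2.INTER_CUBIC))
print(atz("wrist",(160,405),212),atz("wrist",(160,448),190))
E
```

```text
[431.36206369  59.76221558 212.        ] [475.46229019  64.28418579 190.        ]
```

View pics/w1c.png

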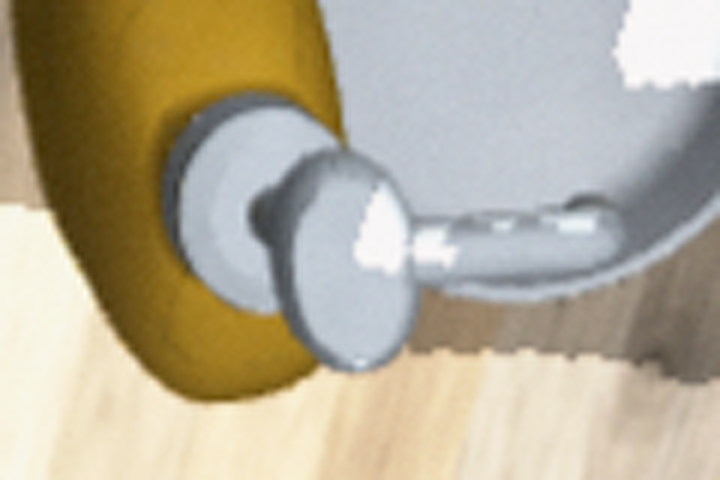

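```bash
python3 - <<'E'
from h import *
print(atz("wrist",(164,409.3),212),atz("wrist",(157,450),190))
E
```

```text
[435.83400119  57.18751191 212.        ] [476.39381935  67.25711531 190.        ]
```

Request:
servo_tool([
  {"turn": [0,0,0.02],"travel": [3,2,0],"gripper": -1},
  {"turn": [0,0,0.02],"travel": [3,1.5,-1],"gripper": -1},
  {"turn": [0,0,0],"travel": [0.3,0.2,-4],"gripper": -1},
  {"turn": [0,0,0],"travel": [0,0,-4],"gripper": -1},
  {"turn": [0,0,0],"travel": [0,0,-2.5],"gripper": -1},
  {"turn": [0,0,0],"travel": [0,0,0],"gripper": -1},
])

```text
clock: 2.8
tool_pos: [432.8, 50.7, 229.4]
tool_rot: [0.62, 0.785, -0.0, 0.007]
ft_force: [0.7, 0.6, -0.1]
finger_gap: 0.005
```

```bash
python3 - <<'E'
from h import *
s=observe();print(s['tool_pos'],s['tool_rot'],s['ft_force'],s['clock'])
im=cams.grab_frame("wrist");cv2.imwrite("pics/w2.png",im[:,:,::-1])
im2=cams.grab_frame("scene");cv2.imwrite("pics/s2.png",cv2.resize(im2[110:250,210:350,::-1],None,fx=4,fy=4))
print(proj("wrist",[434,58,212]))
E
```

```text
[432.79316758  50.71404933 229.36198592] [ 6.19982217e-01  7.84588834e-01 -1.15956272e-04  6.51147039e-03] [ 0.68114072  0.6262951  -0.10569946] 2.8
[[233.86240932 324.74537896]]
```

View pics/w2.png

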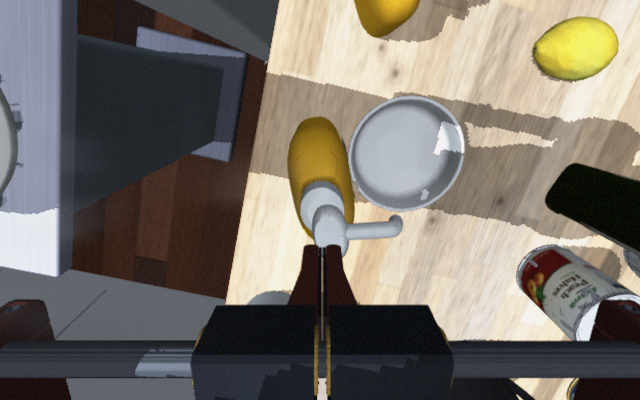

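View pics/s2.png

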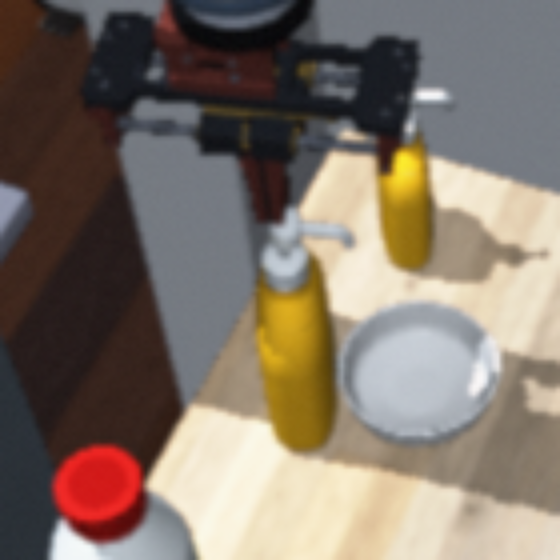

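```bash
python3 - <<'E'
from h import *
im=cv2.imread("pics/w2.png")
cv2.imwrite("pics/w2c.png",cv2.resize(im[170:270,270:420],None,fx=5,fy=5,interpolation=cv2.INTER_CUBIC))
P=[[432,56,212],[436,56,212],[434,60,212],[434,52,212]]
print(proj("wrist",P), proj("wrist",observe()['tool_pos']))
E
```

```text
[[236.34414271 320.41302098]
 [237.83326868 327.39361838]
 [230.6156293  325.58960046]
 [243.48440756 322.24348548]] [[263.0118712  322.19047257]]
```

View pics/w2c.png

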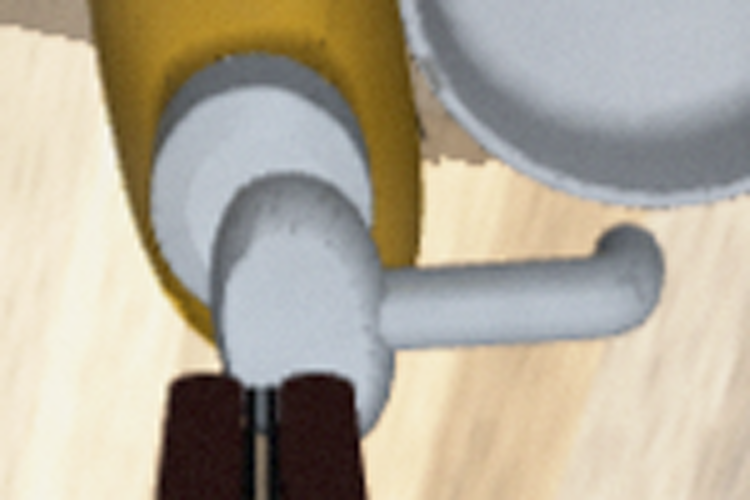

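Request:
servo_tool([
  {"turn": [0,0,0],"travel": [0.1,0.6,0],"gripper": -1},
  {"turn": [0,0,0],"travel": [0,0,-0.7],"gripper": -1},
  {"turn": [0,0,0],"travel": [0,0,-0.7],"gripper": -1},
  {"turn": [0,0,0],"travel": [0,0,-0.4],"gripper": -1},
])

```text
clock: 3.3
tool_pos: [437.2, 56.5, 221.7]
tool_rot: [0.621, 0.784, 0.006, 0.013]
ft_force: [-0.1, 0.5, -0.9]
finger_gap: 0.004
```

Request:
servo_tool([
  {"turn": [0,0,0],"travel": [-0.3,0,-0.5],"gripper": -1},
  {"turn": [0,0,0],"travel": [0,0,-0.5],"gripper": -1},
  {"turn": [0,0,0],"travel": [0,0,-0.5],"gripper": -1},
  {"turn": [0,0,0],"travel": [0,0,-0.5],"gripper": -1},
])

```text
clock: 3.7
tool_pos: [434.4, 56.7, 202.2]
tool_rot: [0.62, 0.784, 0.007, 0.014]
ft_force: [-0.7, -0.6, 8.5]
finger_gap: 0.005
```

Request:
servo_tool([
  {"turn": [0,0,0],"travel": [0,0,-0.5],"gripper": -1},
  {"turn": [0,0,0],"travel": [0,0,-0.5],"gripper": -1},
  {"turn": [0,0,0],"travel": [0,0,-0.5],"gripper": -1},
])

```text
clock: 4.0
tool_pos: [439.6, 57.4, 200.7]
tool_rot: [0.62, 0.784, 0.016, 0.024]
ft_force: [-1.3, 0.9, 19.1]
finger_gap: 0.003
```

```bash
python3 - <<'E'
from h import *
s=observe();print(s['tool_pos'],s['ft_force'],s['clock'])
im=cams.grab_frame("wrist");cv2.imwrite("pics/w3.png",im[:,:,::-1])
im2=cams.grab_frame("scene");cv2.imwrite("pics/s3.png",cv2.resize(im2[110:250,210:350,::-1],None,fx=4,fy=4))
s=observe();print(s['tool_pos'],s['ft_force'],s['clock'])
E
```

```text
[439.61645182  57.39371169 200.74300042] [-1.33694047  0.93581336 19.12061328] 4.0
[439.56928498  57.4037674  200.76171723] [-0.39922152  0.33300405 19.60562097] 4.1
```

View pics/w3.png

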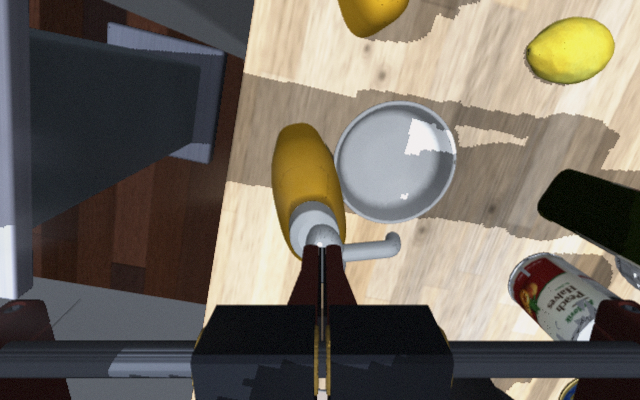

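View pics/s3.png

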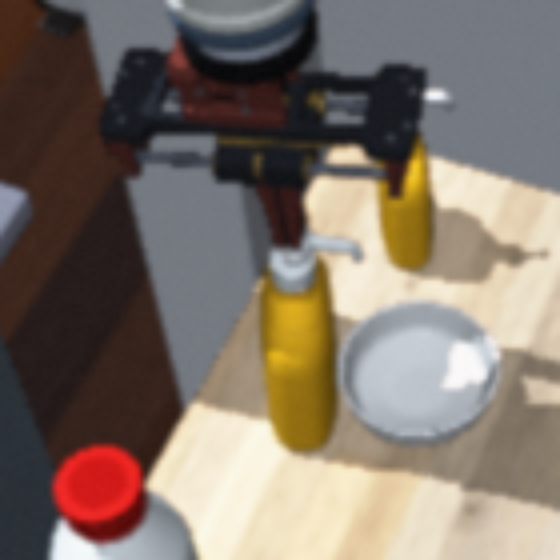

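Request:
servo_tool([
  {"turn": [0,0.055,0],"travel": [-0.5,0,0.2],"gripper": -1},
  {"turn": [0,0.01,0],"travel": [-0.2,0,-0.4],"gripper": -1},
  {"turn": [0,0.01,0],"travel": [-0.2,0,-0.5],"gripper": -1},
  {"turn": [0,0.01,0],"travel": [-0.2,0,-0.5],"gripper": -1},
])

```text
clock: 4.5
tool_pos: [433.4, 56.4, 200.4]
tool_rot: [0.621, 0.784, -0.003, 0.001]
ft_force: [1.7, -0.7, 30.6]
finger_gap: 0.011
```

Firm stop: 30 N at 200.4 mm with the tool level. I'll lift off and check the bottle while opening the gripper and turning for the cap.

Request:
servo_tool([
  {"turn": [0,0,0],"travel": [0,0,0],"gripper": -1},
  {"turn": [0,0,0],"travel": [0,0,1],"gripper": -1},
  {"turn": [0,0,0],"travel": [0,0,3],"gripper": -1},
  {"turn": [0,0,0],"travel": [0,0,4],"gripper": -1},
  {"turn": [0,0,0],"travel": [0,0,4],"gripper": -1},
  {"turn": [0,0,0],"travel": [-1,-2,3],"gripper": 0.3},
  {"turn": [0,0,-0.05],"travel": [-1,-4,0],"gripper": 0.8},
  {"turn": [0,0,-0.1],"travel": [0,-4,0],"gripper": 0.8},
])

```text
clock: 5.3
tool_pos: [412.0, -42.7, 357.4]
tool_rot: [0.676, 0.737, -0.003, 0.001]
ft_force: [1.0, -0.3, -0.9]
finger_gap: 0.239
```

```bash
python3 - <<'E'
from h import *
s=observe();print(s['tool_pos'],s['tool_rot'],s['ft_force'],s['joints'],s['clock'])
im=cams.grab_frame("top");cv2.imwrite("pics/t4.png",im[:,:,::-1])
im2=cams.grab_frame("scene");cv2.imwrite("pics/s4.png",cv2.resize(im2[110:300,180:350,::-1],None,fx=3,fy=3))
for n in["top","scene"]:
    im=cams.grab_frame(n)[:,:,::-1].astype(int)
    m=((im[...,2]>140)&(im[...,1]<70)&(im[...,0]<70)).astype(np.uint8)
    k,l,st,c=cv2.connectedComponentsWithStats(m)
    for i in range(1,k):
        if st[i,4]>30: print(n,st[i],c[i][::-1])
E
```

```text
[412.04011363 -42.72532489 357.42711422] [ 0.67566839  0.73719943 -0.00289902  0.00090702] [ 1.03162093 -0.25356433 -0.85780499] [-0.18052217 -0.32292036  1.36844259 -0.00679529  2.09761124 -0.27098011] 5.3
scene [223 221  23  20 345] [230.66956522 233.82898551]
```

View pics/t4.png

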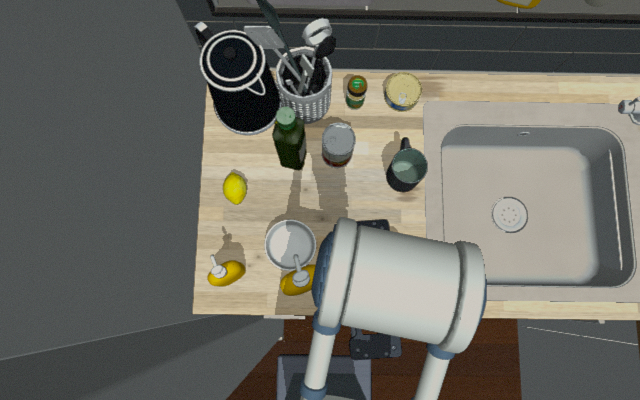

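View pics/s4.png

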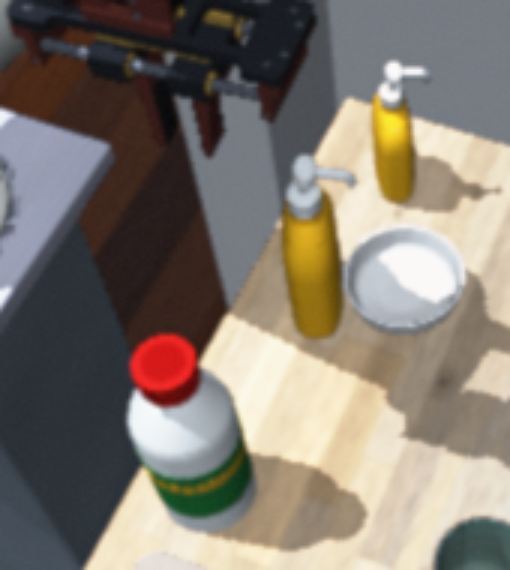

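The pump has sprung back up, and the soap stands upright with the bowl in place. Moving over the cap.

Request:
servo_tool([
  {"turn": [0,0,0],"travel": [0.2,-4,0],"gripper": 1},
  {"turn": [0,0,0],"travel": [0.2,-4,0],"gripper": 1},
  {"turn": [0,0,0],"travel": [0.2,-2,-2],"gripper": 1},
  {"turn": [0,0,0],"travel": [0,-1,-2],"gripper": 1},
  {"turn": [0,0,0],"travel": [0,0,0],"gripper": 1},
  {"turn": [0,0,0],"travel": [0,0,0],"gripper": 1},
])

```text
clock: 6.1
tool_pos: [420.1, -148.5, 312.8]
tool_rot: [0.669, 0.743, -0.003, -0.003]
ft_force: [-0.9, -0.0, -0.1]
finger_gap: 0.964
```

```bash
python3 - <<'E'
from h import *
s=observe();print(s['tool_pos'],s['tool_rot'],s['ft_force'],s['finger_gap'],s['clock'])
im=cams.grab_frame("wrist");cv2.imwrite("pics/w5.png",im[:,:,::-1])
im=im[:,:,::-1].astype(int)
m=((im[...,2]>120)&(im[...,1]<60)&(im[...,0]<60)).astype(np.uint8)
k,l,st,c=cv2.connectedComponentsWithStats(m)
for i in range(1,k):
    if st[i,4]>100: print(st[i],c[i][::-1],atz("wrist",c[i][::-1],228))
E
```

```text
[ 420.14121482 -148.52608648  312.84328321] [ 0.66910706  0.74315376 -0.00291217 -0.00312138] [-0.8650109  -0.0217639  -0.09847647] 0.964434695843222 6.1
[ 293  188   63   61 2726] [219.418562   325.20873074] [ 422.76632319 -155.93602634  228.        ]
```

View pics/w5.png

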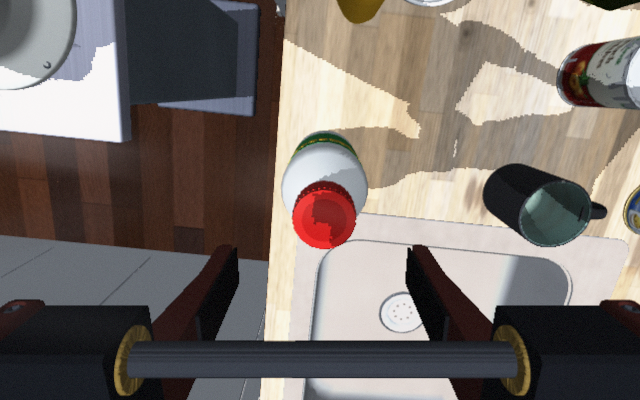

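Request:
servo_tool([
  {"turn": [0,-0.008,0],"travel": [0.2,-0.7,0],"gripper": 1},
  {"turn": [0,0,0],"travel": [0,0,-2],"gripper": 1},
  {"turn": [0,0,0],"travel": [0,0,-3],"gripper": 1},
  {"turn": [0,0,0],"travel": [0,0,-2],"gripper": 1},
  {"turn": [0,0,0],"travel": [0,0,0],"gripper": 1},
])

```text
clock: 6.65
tool_pos: [424.9, -153.4, 247.1]
tool_rot: [0.666, 0.746, 0.002, 0.005]
ft_force: [-0.5, 0.2, -0.1]
finger_gap: 0.998
```

```bash
python3 - <<'E'
from h import *
s=observe();print(s['tool_pos'],s['tool_rot'],s['ft_force'],s['finger_gap'],s['clock'])
im=cams.grab_frame("wrist");cv2.imwrite("pics/w6.png",im[:,:,::-1])
im=im[:,:,::-1].astype(int)
m=((im[...,2]>120)&(im[...,1]<60)&(im[...,0]<60)).astype(np.uint8)
k,l,st,c=cv2.connectedComponentsWithStats(m)
for i in range(1,k):
    if st[i,4]>100: print(st[i],c[i][::-1],atz("wrist",c[i][::-1],228))
E
```

```text
[ 424.93163533 -153.37501279  247.12701591] [0.66607455 0.74586226 0.00214429 0.00543926] [-0.53889955  0.2088516  -0.0617832 ] 0.9975462458305445 6.65
[ 274  213   84   76 4880] [250.40614754 315.25512295] [ 422.08436314 -156.81575818  228.        ]
```

View pics/w6.png

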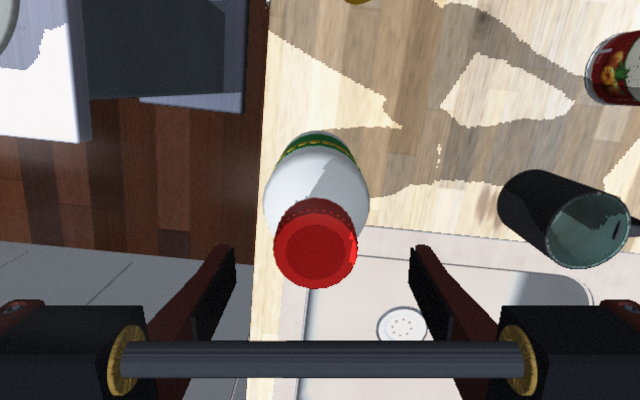

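Request:
servo_tool([
  {"turn": [0,0.01,0],"travel": [-0.3,-0.4,-0.5],"gripper": 1},
  {"turn": [0,0,0],"travel": [-0.1,0,-1.4],"gripper": 1},
  {"turn": [0,0,0],"travel": [0,0,-1.4],"gripper": 1},
  {"turn": [0,0,0],"travel": [0,0,-0.9],"gripper": 1},
  {"turn": [0,0,0],"travel": [0,0,0],"gripper": 1},
])

```text
clock: 7.2
tool_pos: [422.2, -158.2, 208.1]
tool_rot: [0.666, 0.746, -0.0, 0.006]
ft_force: [-0.3, -0.4, -0.9]
finger_gap: 1.002
```

Request:
servo_tool([
  {"turn": [0,0.008,0],"travel": [0,0.1,-0.5],"gripper": 1},
  {"turn": [0,0,0],"travel": [0,0,0],"gripper": -1},
  {"turn": [0,0,0],"travel": [0,0,0],"gripper": -1},
  {"turn": [0,0,0],"travel": [0,0,0],"gripper": -1},
  {"turn": [0,0,0],"travel": [0,0,0],"gripper": -1},
  {"turn": [0,0,0],"travel": [0,0,0],"gripper": -1},
], grip_force=50)

```text
clock: 7.8
tool_pos: [422.6, -157.1, 203.5]
tool_rot: [0.666, 0.746, -0.003, 0.003]
ft_force: [-0.6, 0.4, -1.1]
finger_gap: 0.586
```

```bash
python3 - <<'E'
from h import *
s=observe();print(s['tool_pos'],s['tool_rot'],s['ft_force'],s['wrist_torque'],s['finger_gap']*88,s['joints'],s['clock'])
im=cams.grab_frame("wrist");cv2.imwrite("pics/w7.png",im[:,:,::-1])
im2=cams.grab_frame("scene");cv2.imwrite("pics/s7.png",cv2.resize(im2[150:300,180:330,::-1],None,fx=4,fy=4))
E
```

```text
[ 422.55001098 -157.10192678  203.49707956] [ 0.66565751  0.74624644 -0.00277999  0.00293231] [-0.56906987  0.38095923 -1.09510803] [-0.06227773 -0.08098748  0.01118179] 51.542014110141196 [-0.42596823 -0.31932141  1.64440361 -0.00726561  1.81256165 -0.54175434] 7.8
```

View pics/w7.png

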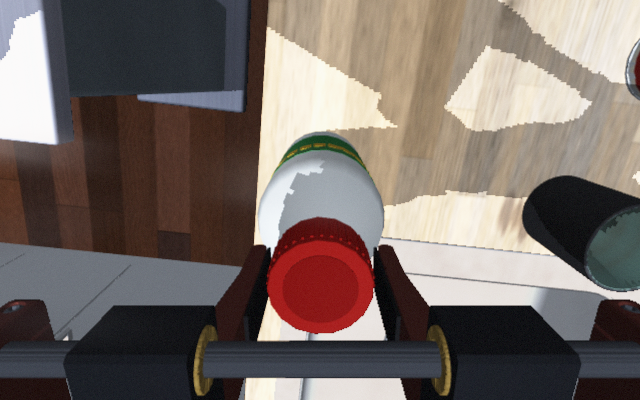

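View pics/s7.png

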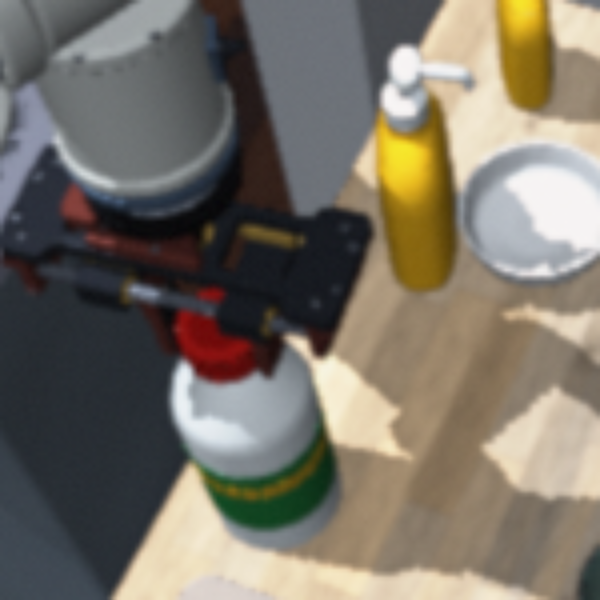

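Nearly closed on the cap (51.5 of 47 mm) and centred. A few more rows to finish the grip.

Request:
servo_tool([
  {"turn": [0,0,0],"travel": [0,0,0],"gripper": -1},
  {"turn": [0,0,0],"travel": [0,0,0],"gripper": -1},
  {"turn": [0,0,0],"travel": [0,0,0],"gripper": -1},
], grip_force=50)

```text
clock: 8.2
tool_pos: [421.9, -157.2, 203.5]
tool_rot: [0.666, 0.746, -0.003, 0.002]
ft_force: [-0.6, 0.8, 0.5]
finger_gap: 0.537
```

Request:
servo_tool([
  {"turn": [0,0,0],"travel": [0,0,-0.3],"gripper": -1},
  {"turn": [0,0,0],"travel": [0,0,-0.4],"gripper": -1},
  {"turn": [0,0,0],"travel": [0,0,-0.4],"gripper": -1},
], grip_force=50)

```text
clock: 8.5
tool_pos: [422.8, -157.6, 197.5]
tool_rot: [0.666, 0.746, -0.002, 0.006]
ft_force: [-5.2, 3.0, 22.5]
finger_gap: 0.531
```

Request:
servo_tool([
  {"turn": [0,0.004,0],"travel": [-0.05,0,-0.4],"gripper": -1},
  {"turn": [0,0.004,0.12],"travel": [-0.05,0,-0.4],"gripper": -1},
  {"turn": [0,0.004,0.12],"travel": [-0.05,0,-0.4],"gripper": -1},
  {"turn": [0,0.004,0.12],"travel": [-0.05,0,-0.4],"gripper": -1},
], grip_force=50)

```text
clock: 8.9
tool_pos: [424.6, -157.3, 197.6]
tool_rot: [0.516, 0.857, -0.001, 0.012]
ft_force: [-1.8, 3.2, 16.1]
finger_gap: 0.535
```

Request:
servo_tool([
  {"turn": [0,0.015,0.12],"travel": [-0.15,0,-0.4],"gripper": -1},
  {"turn": [0,0.008,0.12],"travel": [-0.1,0,-0.4],"gripper": -1},
  {"turn": [0,0.005,0.12],"travel": [-0.1,0,-0.4],"gripper": -1},
], grip_force=50)

```text
clock: 9.2
tool_pos: [424.8, -156.3, 197.4]
tool_rot: [0.346, 0.938, -0.004, 0.01]
ft_force: [-2.5, 3.0, 16.3]
finger_gap: 0.536
```

```bash
python3 - <<'E'
from h import *
s=observe();print(s['tool_pos'],s['tool_rot'],s['ft_force'],s['wrist_torque'],s['finger_gap']*88,s['joints'],s['clock'])
im=cams.grab_frame("wrist");cv2.imwrite("pics/w8.png",im[:,:,::-1])
im2=cams.grab_frame("scene");cv2.imwrite("pics/s8.png",cv2.resize(im2[150:300,180:330,::-1],None,fx=4,fy=4))
E
```

```text
[ 424.75951812 -156.26948845  197.42528252] [ 0.346       0.93817759 -0.0039858   0.00953488] [-2.50585585  2.96638437 16.26311242] [ 0.66206715  0.46098402 -0.08878535] 47.1342887210709 [-0.42259316 -0.33069859  1.66423645 -0.00679259  1.78847353 -1.28827317] 9.2
```

View pics/s8.png

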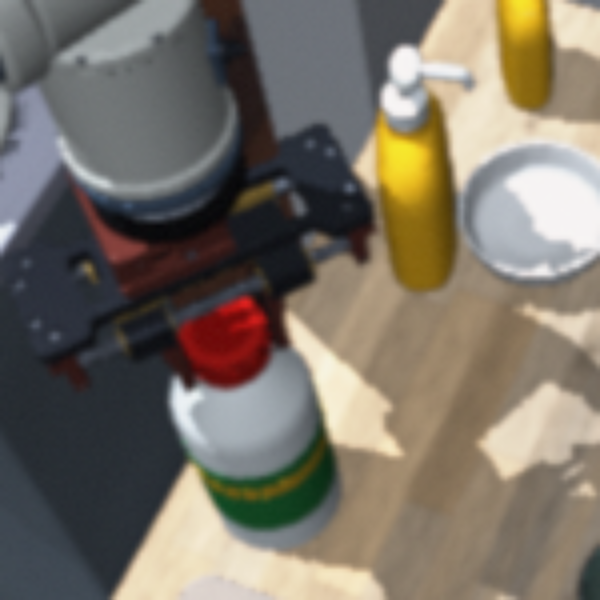

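View pics/w8.png

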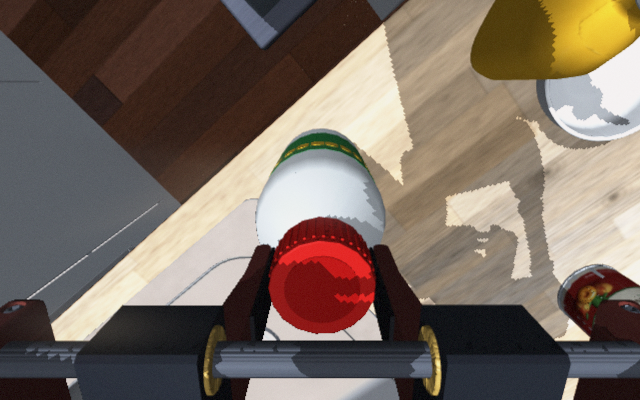

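Request:
servo_tool([
  {"turn": [0,0.01,0.12],"travel": [-0.1,0,-0.4],"gripper": -1},
  {"turn": [0,0.005,0.12],"travel": [-0.1,0,-0.4],"gripper": -1},
  {"turn": [0,0.005,0.06],"travel": [-0.1,0,-0.3],"gripper": -1},
  {"turn": [0,0.0,0],"travel": [0,0,-0.2],"gripper": -1},
], grip_force=50)

```text
clock: 9.7
tool_pos: [425.4, -156.2, 197.8]
tool_rot: [0.196, 0.981, -0.006, 0.012]
ft_force: [-2.0, 0.6, 7.6]
finger_gap: 0.534
```

Request:
servo_tool([
  {"turn": [0,0,0],"travel": [0,0,0.4],"gripper": -1},
  {"turn": [0,0,0],"travel": [0,0,0.5],"gripper": -1},
  {"turn": [0,0,0],"travel": [0,0,0.5],"gripper": -1},
], grip_force=50)

```text
clock: 10.0
tool_pos: [425.1, -156.2, 212.9]
tool_rot: [0.196, 0.981, -0.006, 0.012]
ft_force: [-1.3, -0.1, -1.0]
finger_gap: 0.536
```

Request:
servo_tool([
  {"turn": [0,0,0],"travel": [0,0,1],"gripper": -1},
  {"turn": [0,0,0],"travel": [0,0,2],"gripper": -1},
  {"turn": [0,0.01,0],"travel": [-0.1,0,2.5],"gripper": -1},
  {"turn": [0,0.01,0],"travel": [-0.1,0,2],"gripper": -1},
  {"turn": [0,0,0],"travel": [0,0,1.5],"gripper": -1},
  {"turn": [0,0,0],"travel": [0,0,0],"gripper": -1},
  {"turn": [0,0,0],"travel": [0,0,0],"gripper": -1},
  {"turn": [0,0,0],"travel": [0,0,0],"gripper": -1},
], grip_force=50)

```text
clock: 10.8
tool_pos: [424.1, -155.8, 305.8]
tool_rot: [0.195, 0.981, -0.007, 0.002]
ft_force: [-0.3, -0.5, -0.3]
finger_gap: 0.538
```

```bash
python3 - <<'E'
from h import *
s=observe();print(s['tool_pos'],s['tool_rot'],s['ft_force'],s['finger_gap']*88,np.abs(s['qd']).max(),s['clock'])
im=cams.grab_frame("wrist");cv2.imwrite("pics/w9.png",im[:,:,::-1])
im2=cams.grab_frame("scene");cv2.imwrite("pics/s9.png",cv2.resize(im2[110:300,180:350,::-1],None,fx=3,fy=3))
E
```

```text
[ 424.14665609 -155.8150762   305.7946291 ] [ 0.19532634  0.98070819 -0.00749187  0.00171415] [-0.28060307 -0.48687302 -0.2678718 ] 47.321933322920266 0.013848896845268757 10.8
```

View pics/s9.png

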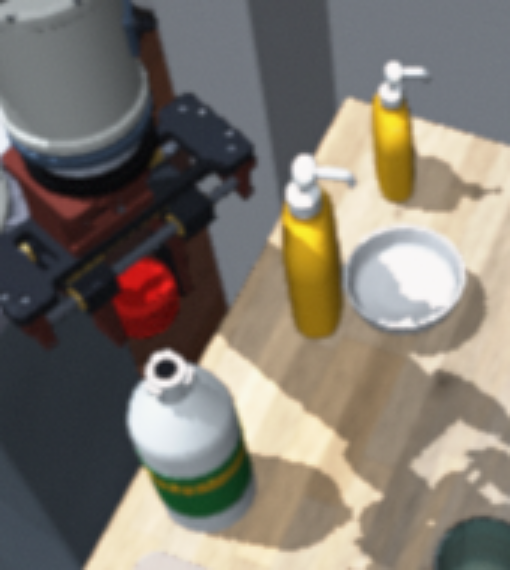

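View pics/w9.png

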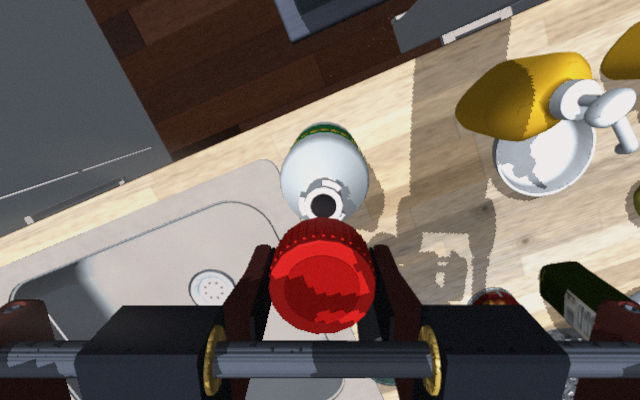

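The cap is held level over the open bottle. Both bottles are upright and the bowl is where it was. Handing in.

```bash
python3 - <<'E'
from h import *
p=atz("wrist",(205,322),219);print("mouth est",p, observe()['finger_gap']*88)
print(bot.sign_off())
E
```

```text
mouth est [ 420.40866211 -156.48196516  219.        ] 47.22200365839653
the job is handed in; nothing more can be done
None
```

The soap was pumped into the bowl, the cleaner cap is off, and the job is handed in at about 11 s of the 45 s. `sign_off` reports no verdict, so the result itself is unconfirmed.

- **Soap:** I chose the larger bottle beside the bowl and pressed its pump with closed fingers until it stopped. Force reached 19 N, then 30 N, with the tool at 200.4 mm, where the stop should be at 200 mm. The first press slid the tip about 5 mm and tilted it about 3°, so I levelled the tool and pressed again.
- **Cap:** I gripped it at 50 N, pushed it down 6 mm to its hard stop (about 22 N) and turned it about 61° anticlockwise while pushing. It then lifted off with no resistance.
- **Final state:** The cap is gripped (47 mm opening), level and about 100 mm above the mouth. It is about 4 mm off to the side, going by the wrist camera's estimate of the mouth. In the last scene and wrist pictures both bottles stood upright and the bowl looked unmoved.
- **Disagreements:** The pump head's position differed by up to 8 mm between camera views, and the cap's by about 4 mm, so I used the close wrist views. I saw no sign of any other check failing.

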